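# Set the brush-drying air: dish to the nozzle, valve shut, back two turns, hold

### The job

First slide the round steel dish with the washed brush along the bench, without lifting it, until it sits centred on the round rubber pad in front of the air nozzle. Then take the upright handle of the wheel valve, turn the wheel clockwise (seen from above) until it is fully shut against its stop, and open it again by exactly two full turns. Finish while still gripping the handle there, wheel at rest (do not let go), and leave the other things on the bench where they stand.

Things in the scene. Friction and masses are not known exactly. Their poses are not given: they have to be found in the camera images.
- dish: Loose round steel dish, 120 mm outside diameter, 30 mm high, upright wall 3 mm thick, floor 4 mm thick, 0.25 to 0.5 kg, with a short brush lying in it that belongs to it (below the rim). Origin: centre of its underside, z up. It slides on the bench. It starts 100 to 150 mm from the pad's centre, on the robot's side of it
- pad_centre (a point): Centre of the thin black rubber pad (150 mm diameter, lies flush, 1 mm seen, does not obstruct) at bench height. Its x axis points from the pad to the foot of the fixed air nozzle: a 14 mm copper standpipe on a 56 mm brass flange, 135 mm from the pad's centre, 137 mm high, whose nozzle reaches back to 70 mm from the pad's centre at 95 mm height. The pad lies either left or right of the robot's x axis and the valve on the other side
- valve_axis (a point): Point on the vertical axis of the fixed wheel valve, 137 mm above the bench, level with the middle of the handle. Brass valve body below (80 mm flange), dark steel wheel with three spokes, 122 mm outside diameter, its top 106 mm above the bench
- valve (a joint): Turn of the wheel in rad, 0 = fully shut against a rigid stop, growing as it opens anticlockwise seen from above; one turn is 6.283. Starts between 1.0 and 4.4 (less than one turn open); other stop at 25.1. It has dry friction of about 0.12 N m (2 to 3 N at the handle) and stays where it is left
- handle: The wheel's upright black handle: a round sleeve of 22 mm diameter, 50 mm tall, standing on the wheel rim 55 mm from the wheel's axis, from 112 to 162 mm above the bench. Origin: its middle, 137 mm above the bench. The sleeve revolves freely on its pin, so a gripper that holds it can go round with the wheel without turning itself
- spray_can: Bystander: plain aluminium can, 48 mm diameter, 170 mm high, origin at the centre of its underside
- cup: Bystander: white cup, 76 mm across the rim, 95 mm high, origin at the centre of its underside
- tin: Bystander: low amber jar with an aluminium lid, 64 mm diameter, 40 mm high, origin at the centre of its underside
- wood_block: Bystander: pale wooden block 90 x 60 x 40 mm, origin at the centre of its underside
There are look-alikes about, which are no part of the job. Of the things like the dish, leave any that is orange or pink; of the rest the larger one is meant.

How it is judged:
By the outcome, as a careful person would: the job done as asked, in the order asked, and still so for the second after the job is handed in, while the arm keeps its last pose, push and grip.
It also fails if it takes over 72 s, if anything falls off the work surface, if the arm or the gripper's body presses on something with over 40 N, if the wrist force passes 120 N, or if a joint passes its speed limit or range.

### The arm

A 6-joint arm with a two-finger parallel gripper is mounted at the origin on the work surface. World frame = base frame: x ahead of the robot, y to its left, z up, the work surface at z = 0. Lengths are in m, angles in rad, forces in N, time in s.
With the tool pointing down it reaches from about 0.375 to 0.975 m from the base axis. Payload 3.8 kg.
Tool frame: the origin (TCP) lies midway between the tips of the shut fingers; the grasp point (between the pads) lies 19 mm behind it; x points along the fingers, y is the direction in which the jaws open and shut, and the axes are right-handed (so a half turn about x gives the same grasp; the last joint's range is limited). The gripper opens to 88 mm and grips with 3 to 60 N. Pads are 18 mm wide; open, the fingers measure 123 mm over their backs; the gripper's body (75 mm by 187 mm) begins 45 mm behind the grasp point.
Start: joints at [-1.29, 0.264, 1.604, -0, 1.274, -0.037], TCP at [0.211, -0.641, 0.239] pointing down, gripper open.
Joint ranges: [-2.63, 2.63], [-0.94, 2.18], [0.31, 2.57], [-1.31, 4.45], [0, 2.66], [-2.55, 2.55]. Speed limits (rad/s): [2.57, 2.57, 3.14, 3.14, 3.14, 3.14].

### API

Orientations are given as a rotation vector (axis times angle).
In Python, from cell import manip, inverse_kinematics, cams, order gives the robot as it stands. Calls block until the motion is done:
- manip.move_pose(position, orientation): joint-space move of the TCP to a pose.
- manip.move_linear(position, rate=0.15, rot=None): straight line of the TCP; rot=None keeps the orientation; rate is the mean speed in m/s.
- manip.set_joints(angles): joint-space move.
- manip.set_gripper(opening, force=None): finger opening in m; force is the grip in N (None keeps the last); returns when the fingers have stopped.
- manip.dwell(seconds).
- inverse_kinematics(position, orientation): joint angles nearest the present ones, or None.
- manip.state(): the state.
- cams.capture(name): name is "scene" or "side" or "wrist"; returns a dict with "image" (384x512x3 uint8, blue, green, red), "z_map" (384x512 float32, m along the optical axis (not along the pixel's ray), 0 where there is no reading), "intrinsics" (3x3 intrinsics, pixels), "k1" (the pictures are not rectified: a ray, as slopes to the right and down, at radius r is drawn at 1 + k1 r^2 times it, then the intrinsics apply), "position" and "orientation" of the camera in the world; the wrist camera has in their place "T_tool_cam" (4x4, takes a point from camera to tool coordinates, whose origin is the TCP and whose axes are the tool frame's). Camera axes: x right, y down, z forward; pixel columns grow to the right and rows downward; lengths in m; the calibration is good to about 2 mm. A picture is of the moment at which its call begins: read the wrist's pose just before it.
A pose or a line that the arm cannot do raises manip.IKError and nothing moves.
- order.close_job(): hands the job in, once; it reports no verdict.
The state is a dict: "clock": time; "joint_pos": joint angles; "joint_velocities": joint speeds; "tau": joint torques, N m; "tool_pos": TCP position; "tcp_rot": TCP orientation; "contact_force": force on the tool from outside, world axes, zero at the start; "moment": the same for the moment, N m; "gripper_width": finger opening in m.
Only numpy, scipy, OpenCV 4.12 (cv2) and the standard library are available. Lean on these libraries where they do the work, as an engineer would, in place of code of your own. Each camera call takes 0.05 s, during which the arm holds its last target.

## Working session

There is one attempt and no reset: what is moved stays moved. The work goes in short steps, each a Python script; the robot and the scene stay as the last script left them, time stands still between calls to the robot, and variables do not carry over. Pictures are saved under pics/ and viewed, and the job is handed in when it is done.

```bash
mkdir -p pics; ls; python3 - <<'E'
from cell import manip,cams
import cv2,pickle
s=manip.state();print(s)
for n in("scene","side","wrist"):
    c=cams.capture(n);cv2.imwrite(f"pics/a_{n}.png",c["image"]);pickle.dump(c,open(f"a_{n}.pkl","wb"))
    print(n,c["intrinsics"].tolist() if hasattr(c["intrinsics"],'tolist') else c["intrinsics"],c["k1"],c.get("position"),c.get("orientation"),c.get("T_tool_cam"))
E
```

```text
pics
{'clock': 0.0, 'joint_pos': array([-1.28989075e+00,  2.64714405e-01,  1.60533812e+00,  1.58620104e-05,
        1.27368411e+00, -3.69040817e-02]), 'joint_velocities': array([-3.99591177e-04, -6.42009282e-04, -4.77618953e-05, -1.86850594e-04,
       -8.19821524e-04,  5.12125252e-04]), 'tau': array([-3.09269897e-03, -5.02111673e+01, -3.56872880e+01,  7.28843920e-02,
        2.92255956e-02, -1.66429959e-04]), 'tool_pos': array([ 0.21073763, -0.64053392,  0.23743348]), 'tcp_rot': array([ 2.05039075,  0.33083506, -2.05090138]), 'contact_force': array([0.03421428, 0.37112134, 0.83169253]), 'moment': array([-0.04606443, -0.00240293, -0.00652337]), 'gripper_width': 0.08814520373478092}
scene [[415.8715263872099, 0.0, 250.0732257014503], [0.0, 415.8715263872099, 187.98035013152523], [0.0, 0.0, 1.0]] 0.005073699005347699 [1.13217994 1.04221027 0.91201218] [-0.65786508 -2.50096772  1.31672022] None
side [[497.62947156879227, 0.0, 249.2129606877582], [0.0, 497.62947156879227, 193.7885692119683], [0.0, 0.0, 1.0]] -0.040066190483514716 [ 0.28504559 -1.527084    0.96772787] [-2.0819759   0.1950851  -0.09693445] None
wrist [[266.877661885255, 0.0, 256.8672869710201], [0.0, 266.877661885255, 193.6131289745733], [0.0, 0.0, 1.0]] -0.011204999211474633 None None [[ 3.06115308e-04 -2.91149809e-01  9.56677425e-01 -1.45725590e-01]
 [ 9.99999825e-01  5.73533943e-04 -1.45431420e-04 -2.60662209e-04]
 [-5.06344645e-04  9.56677302e-01  2.91149934e-01 -7.58515885e-02]
 [ 0.00000000e+00  0.00000000e+00  0.00000000e+00  1.00000000e+00]]
```

View pics/a_scene.png

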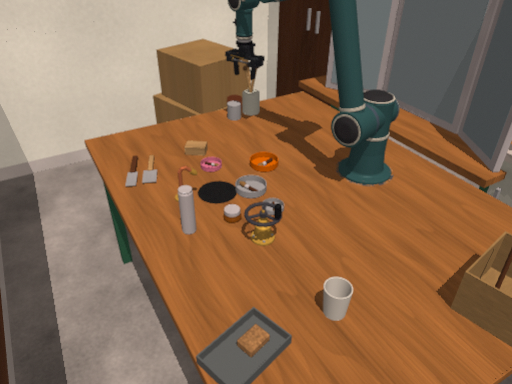

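View pics/a_side.png

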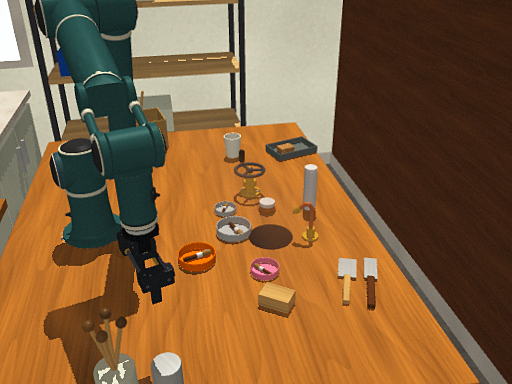

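View pics/a_wrist.png

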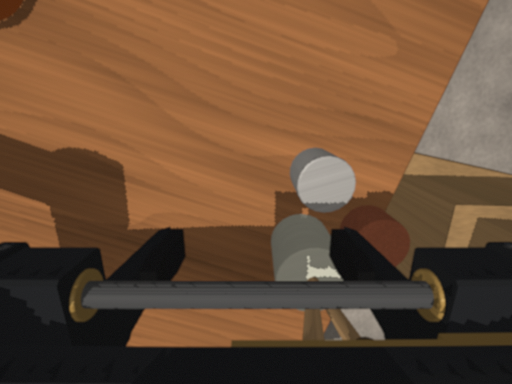

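The scene picture shows the pad at (217,192), the steel dish at (250,186), the nozzle at (182,180), the valve at (263,220) and its handle at about (278,210). In the side view the dish is at (234,230), the smaller steel one at (225,210), the pad at (270,236) and the handle at (241,155). Next I'll measure these.

```bash
cat > h.py <<'E'
import numpy as np,cv2,pickle
from scipy.spatial.transform import Rotation as R
def pose(c,state=None):
    if c.get("T_tool_cam") is not None:
        T=np.eye(4);T[:3,:3]=R.from_rotvec(state["tcp_rot"]).as_matrix();T[:3,3]=state["tool_pos"]
        T=T@np.array(c["T_tool_cam"]);return T[:3,:3],T[:3,3]
    return R.from_rotvec(c["orientation"]).as_matrix(),np.array(c["position"])
def rays(c):
    K=c["intrinsics"];h,w=c["z_map"].shape
    u,v=np.meshgrid(np.arange(w),np.arange(h))
    xy=cv2.undistortPoints(np.stack([u,v],-1).reshape(-1,1,2).astype(float),K,np.array([c["k1"],0,0,0.]),).reshape(h,w,2)
    return np.dstack([xy,np.ones((h,w))])
def cloud(c,state=None):
    Rm,t=pose(c,state);return (rays(c)*c["z_map"][...,None])@Rm.T+t
def onplane(c,z,state=None):
    Rm,t=pose(c,state);d=rays(c)@Rm.T;return t+d*((z-t[2])/d[...,2])[...,None]
def proj(c,P,state=None):
    Rm,t=pose(c,state);p,_=cv2.projectPoints((np.asarray(P,float).reshape(-1,3)-t)@Rm,np.zeros(3),np.zeros(3),c["intrinsics"],np.array([c["k1"],0,0,0.]));return p.reshape(-1,2)
def circ(P):
    A=np.c_[2*P,np.ones(len(P))];s=np.linalg.lstsq(A,(P**2).sum(1),rcond=None)[0]
    return s[:2],np.sqrt(s[2]+s[:2]@s[:2])
E
python3 - <<'E'
from h import *
for n,pts in(("scene",dict(pad=(217,192),dish=(250,186),noz=(182,180),wheel=(263,214),tin=(232,210),can=(186,190),cup=(337,285),pink=(210,164),block=(196,148))),("side",dict(pad=(270,236),dish=(234,230),small=(225,210),noz=(310,235),wheel=(249,170),hand=(241,155),tin=(267,202),can=(311,168),cup=(232,140),block=(277,293),pink=(264,268),orange=(197,255)))):
    c=pickle.load(open(f"a_{n}.pkl","rb"));C=cloud(c)
    for k,(u,v) in pts.items(): print(n,k,C[v,u].round(3))
    np.save(f"c_{n}.npy",C)
# birdseye height map from both
import cv2
M=np.zeros((600,800,3),np.uint8)
for n in("scene","side"):
    c=pickle.load(open(f"a_{n}.pkl","rb"));C=np.load(f"c_{n}.npy").reshape(-1,3);col=c["image"].reshape(-1,3)
    k=(c["z_map"].ravel()>0)&(C[:,2]<.25)&(C[:,2]>-.02);C=C[k];col=col[k]
    o=np.argsort(C[:,2]);C=C[o];col=col[o]
    r=(599-(C[:,0]-.1)/.0015).astype(int);q=(400-C[:,1]/.0015).astype(int)
    g=(r>0)&(r<600)&(q>0)&(q<800)
    for a,b,cc in zip(r[g],q[g],col[g]): M[a-1:a+1,b-1:b+1]=cc
cv2.imwrite("pics/bev.png",M)
E
```

```text
scene pad [ 0.599 -0.151  0.001]
scene dish [ 0.48  -0.106  0.016]
scene noz [ 0.724 -0.176  0.082]
scene wheel [0.589 0.168 0.108]
scene tin [0.626 0.026 0.043]
scene can [0.778 0.014 0.171]
scene cup [0.548 0.486 0.068]
scene pink [ 0.539 -0.344  0.006]
scene block [ 0.554 -0.451  0.035]
side pad [ 0.594 -0.161  0.002]
side dish [ 0.478 -0.112  0.01 ]
side small [0.467 0.038 0.002]
side noz [ 0.726 -0.193  0.01 ]
side wheel [0.579 0.147 0.102]
side hand [0.557 0.2   0.143]
side tin [0.618 0.002 0.039]
side can [ 0.774 -0.014  0.17 ]
side cup [0.561 0.468 0.091]
side block [ 0.542 -0.488  0.037]
side pink [ 0.536 -0.34   0.013]
side orange [ 0.339 -0.243  0.019]
```

View pics/bev.png

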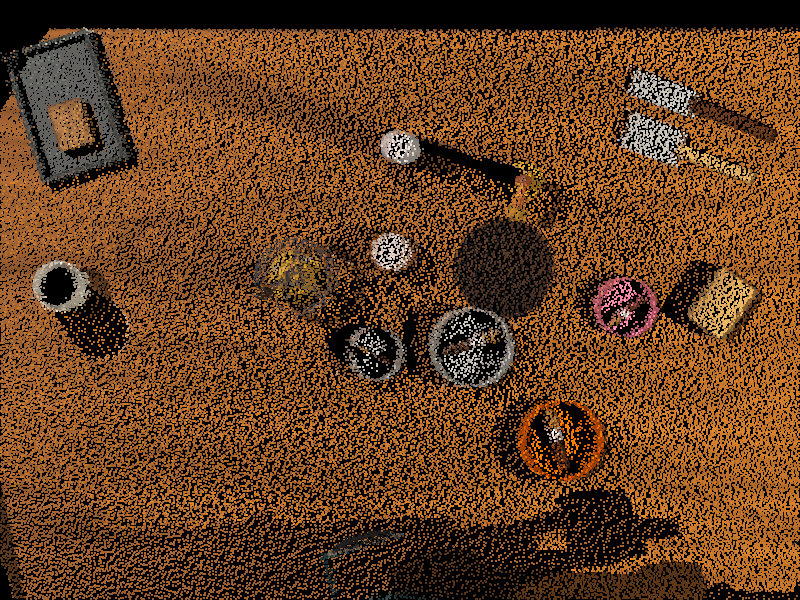

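```bash
cat >> h.py <<'E'
def rotv(phi): # tool x down, tool y at yaw phi
    x=np.array([0,0,-1.]);y=np.array([np.cos(phi),np.sin(phi),0]);return R.from_matrix(np.c_[x,y,np.cross(x,y)]).as_rotvec()
E
python3 - <<'E'
from h import *
from cell import manip,inverse_kinematics,cams
print(R.from_rotvec(manip.state()["tcp_rot"]).as_matrix().round(2))
for ph in(-.34,-.34+np.pi):
    for p in([.53,-.09,.26],[.42,-.08,.012],[.55,-.14,.012],[.6,.16,.12]):
        try:print(ph,p,np.round(inverse_kinematics(p,rotv(ph)),2))
        except Exception as e: print(e)
for ph in(0,np.pi/2,np.pi,-np.pi/2):
    q=inverse_kinematics([.6,.16,.12],rotv(ph));print(ph,q)
p=np.array([.53,-.14,.26]);
best=None
for ph in(-.34,-.34+np.pi):
    q=inverse_kinematics(p,rotv(ph))
    if q is not None and (best is None or abs(q[5])<best[0]): best=(abs(q[5]),ph)
ph=best[1];print(ph)
z=R.from_rotvec(rotv(ph)).as_matrix()[:,2]
p=np.array([.54,-.13,.26])-.044*z
manip.move_pose(p,rotv(ph)); s=manip.state();print(s["clock"],s["tool_pos"],p)
c=cams.capture("wrist");pickle.dump((c,s),open("b.pkl","wb"));cv2.imwrite("pics/b.png",c["image"])
E
```

```text
[[-0.    0.31 -0.95]
 [ 0.   -0.95 -0.31]
 [-1.   -0.   -0.  ]]
-0.34 [0.53, -0.09, 0.26] [-0.21 -0.01  1.87  0.    1.28  0.13]
-0.34 [0.42, -0.08, 0.012] [-0.25  0.07  2.31 -0.    0.76  0.09]
-0.34 [0.55, -0.14, 0.012] [-0.29  0.31  2.02 -0.    0.82  0.05]
-0.34 [0.6, 0.16, 0.12] [0.22 0.26 1.84 0.   1.04 0.56]
unsupported operand type(s) for *: 'NoneType' and 'float'
unsupported operand type(s) for *: 'NoneType' and 'float'
unsupported operand type(s) for *: 'NoneType' and 'float'
unsupported operand type(s) for *: 'NoneType' and 'float'
0 [ 2.20492888e-01  2.60644389e-01  1.83767706e+00 -4.44089210e-16
  1.04327121e+00  2.20492888e-01]
1.5707963267948966 [ 2.20492888e-01  2.60644389e-01  1.83767706e+00 -4.44089210e-16
  1.04327121e+00 -1.35030344e+00]
3.141592653589793 None
-1.5707963267948966 [ 2.20492888e-01  2.60644389e-01  1.83767706e+00 -4.44089210e-16
  1.04327121e+00  1.79128921e+00]
-0.34
2.4667 [ 0.55467916 -0.08936219  0.25998603] [ 0.55467343 -0.08851879  0.26      ]
```

View pics/b.png

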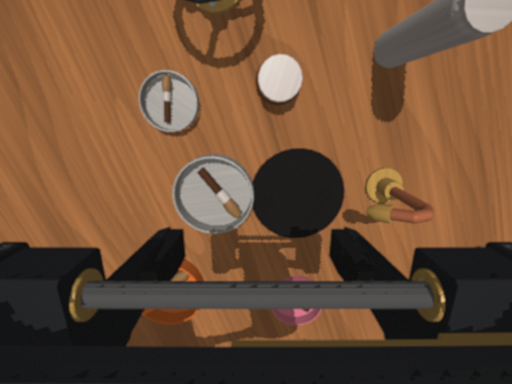

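The wrist picture shows the steel dish at (214,194), with its brush running from (203,170) to (238,215). The pad is at (298,192), the nozzle flange at (384,186), and the left dish wall at (176,194) is clear of the brush. I'll fit the circles.

```bash
cat > fit.py <<'E'
from h import *
def fits(c,s,verbose=True):
    C=cloud(c,s);P0=onplane(c,0.001,s);hsv=cv2.cvtColor(c["image"],cv2.COLOR_BGR2HSV);out={}
    # pad (only if uncovered): boundary on plane
    m=((c["image"].max(2)<45)&(np.hypot(P0[...,0]-.598,P0[...,1]+.155)<.095)&(C[...,2]<.02)).astype(np.uint8)
    m=cv2.morphologyEx(m,cv2.MORPH_OPEN,np.ones((3,3)))
    n,l,st,ce=cv2.connectedComponentsWithStats(m);i=1+st[1:,4].argmax()
    cn=max(cv2.findContours((l==i).astype(np.uint8),cv2.RETR_EXTERNAL,cv2.CHAIN_APPROX_NONE)[0],key=len)
    out["padmask"]=cn[:,0]
    out["pad"]=circ(P0[cn[:,0,1],cn[:,0,0],:2])
    return out
def robust(P,iters=8,tol=.004):
    k=np.ones(len(P),bool)
    for _ in range(iters):
        cc,r=circ(P[k]);d=abs(np.hypot(*(P-cc).T)-r);k=d<max(tol,np.median(d)*1.5)
    return cc,r,k.sum()
def rim(c,s,c0,rad=.075):
    C=cloud(c,s);k=(abs(C[...,2]-.03)<.004)&(np.hypot(C[...,0]-c0[0],C[...,1]-c0[1])<rad)&(c["z_map"]>0)
    return robust(C[k][:,:2])
E
python3 - <<'E'
from fit import *
c,s=pickle.load(open("b.pkl","rb"))
f=fits(c,s);print("pad",f["pad"]);print("dish",rim(c,s,(.479,-.108)))
C=cloud(c,s)
print("bench z",np.median(C[60:120,230:250,2]))
P=C.reshape(-1,3);k=(np.hypot(P[:,0]-.727,P[:,1]+.2)<.04)&(abs(P[:,2]-.009)<.005);print("flange",circ(P[k][:,:2]),k.sum())
P0=onplane(c,.008,s);print("flange px",P0[186,384])
for n in("scene","side"):
    d=pickle.load(open(f"a_{n}.pkl","rb"));f=fits(d,None);print(n,f["pad"],rim(d,None,(.479,-.108)))
im=c["image"].copy()
E
```

```text
pad (array([ 0.59871103, -0.1576116 ]), np.float64(0.07151057097084852))
dish (array([ 0.47865511, -0.10725882]), np.float64(0.05811656205986259), np.int64(584))
bench z -0.00038871277359103784
flange (array([ 0.72965104, -0.18577691]), np.float64(0.021667342812572214)) 574
flange px [ 0.72944678 -0.18613688  0.008     ]
scene (array([ 0.59864735, -0.15421021]), np.float64(0.06771382519041938)) (array([ 0.47618775, -0.10581349]), np.float64(0.058168836029510756), np.int64(76))Traceback (most recent call last):
  File "<stdin>", line 9, in <module>
  File "fit.py", line 7, in fits
    n,l,st,ce=cv2.connectedComponentsWithStats(m);i=1+st[1:,4].argmax()
                                                      ~~~~~~~~~~~~~~~^^
ValueError: attempt to get argmax of an empty sequence
```

```bash
python3 - <<'E'
from fit import *
c,s=pickle.load(open("b.pkl","rb"))
C=cloud(c,s);P0=onplane(c,0.001,s)
# radial edge search: strongest outward brightness rise around r~75 mm, excluding the dish side
g=c["image"].astype(np.float32)[...,2]
g=cv2.GaussianBlur(g,(3,3),0)
cc=np.array([.5987,-.1566])
for it in range(4):
    E=[]
    for a in np.linspace(0,2*np.pi,180,endpoint=False):
        r=np.arange(.062,.088,.0005);X=np.c_[cc[0]+r*np.cos(a),cc[1]+r*np.sin(a),np.full(len(r),.001)]
        p=proj(c,X,s).astype(np.float32);v=cv2.remap(g,p[:,:1],p[:,1:],cv2.INTER_LINEAR)[:,0]
        d=np.gradient(v);i=d.argmax()
        if d[i]>4: E.append(X[i,:2])
    E=np.array(E);cc,r,n=robust(E,tol=.0015);print(cc,r,n,len(E))
f=cc
im=cv2.resize(c["image"],None,fx=1.5,fy=1.5)
for z,ctr,rr in((.001,cc,.075),(.03,(.4787,-.1073),.06),(0.03,(.4787,-.1073),.057)):
    a=np.linspace(0,2*np.pi,100);q=proj(c,np.c_[ctr[0]+rr*np.cos(a),ctr[1]+rr*np.sin(a),np.full(100,z)],s)*1.5
    cv2.polylines(im,[q.astype(np.int32)],True,(0,255,0),1)
cv2.imwrite("pics/b2.png",im[:400])
E
```

```text
[ 0.59811329 -0.15734738] 0.07406864544224105 162 180
[ 0.59813497 -0.1573162 ] 0.07400234112607418 163 180
[ 0.59809465 -0.15734292] 0.07405714215629455 162 180
[ 0.59819041 -0.15731065] 0.07401710979456137 162 180
```

View pics/b2.png

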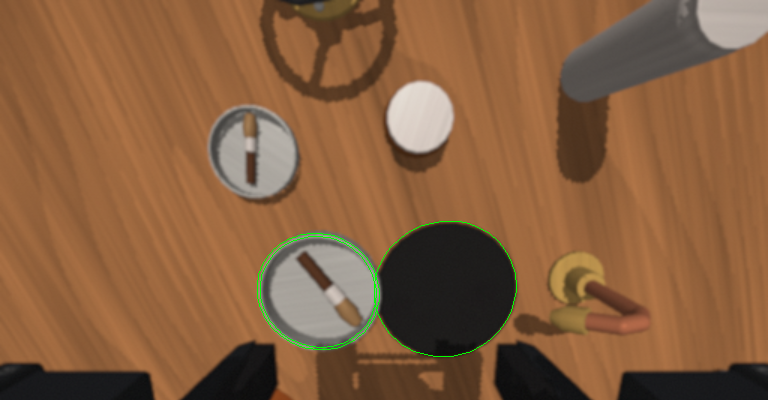

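```bash
python3 - <<'E'
from h import *
from cell import manip,cams
pad=np.array([.5982,-.1573]);dish=np.array([.4787,-.1073]);d=pad-dish;u=d/np.hypot(*d);ph=np.arctan2(u[1],u[0])
g=dish-.0585*u;rv=rotv(ph);print(ph,g)
manip.set_gripper(.036,15)
manip.move_pose([*g,.10],rv)
manip.move_linear([*g,.012],rate=.1)
s=manip.state();print(s["clock"],s["tool_pos"],s["contact_force"])
c=cams.capture("wrist");pickle.dump((c,s),open("d.pkl","wb"));cv2.imwrite("pics/d.png",c["image"])
c=cams.capture("side");cv2.imwrite("pics/d2.png",cv2.resize(c["image"][150:290,150:350],None,fx=3.5,fy=3.5))
E
```

```text
-0.3962756791792167 [ 0.42473346 -0.08471986]
5.2667 [ 0.42545632 -0.08488812  0.01254748] [-0.19464134 -0.53701958  0.20523642]
```

View pics/d.png

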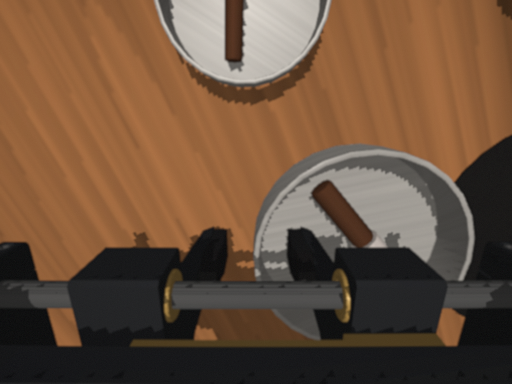

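View pics/d2.png

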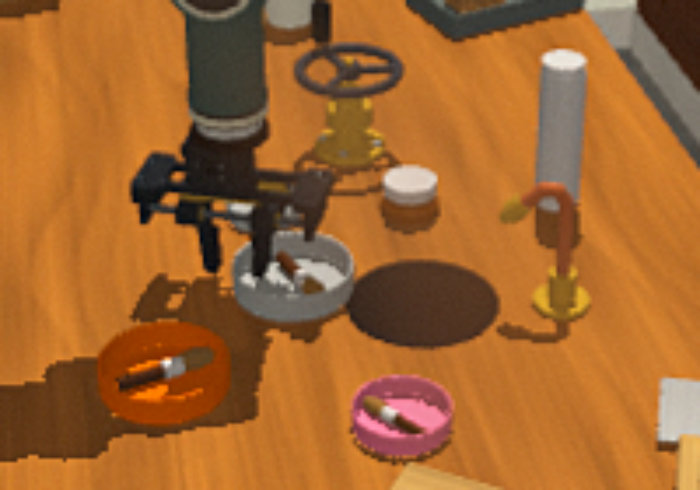

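The fingers straddle the dish wall at (255,245) and are clear of the brush. Now I'll grip it and slide.

```bash
python3 - <<'E'
from h import *
from cell import manip,cams
pad=np.array([.5982,-.1573]);dish=np.array([.4787,-.1073]);d=pad-dish;u=d/np.hypot(*d)
manip.set_gripper(0.0,15)
s=manip.state();print(s["clock"],s["tool_pos"],s["contact_force"],s["gripper_width"])
z=s["tool_pos"][2]-.0005
g=pad-.0585*u
manip.move_linear([*g,.012],rate=.06)
s=manip.state();print(s["clock"],s["tool_pos"],g,s["contact_force"],s["gripper_width"])
c=cams.capture("wrist");pickle.dump((c,s),open("e.pkl","wb"));cv2.imwrite("pics/e.png",c["image"])
c=cams.capture("side");cv2.imwrite("pics/e2.png",cv2.resize(c["image"][150:290,150:350],None,fx=3.5,fy=3.5))
E
```

```text
5.9417 [ 0.42485727 -0.08477216  0.01211148] [-0.38627135  0.16310386  0.54531987] 0.004698322735621056
8.25 [ 0.54210312 -0.13384509  0.01200309] [ 0.54423346 -0.13471986] [-7.13145583  1.66703218  9.90697749] 0.0045007256287820695
```

View pics/e.png

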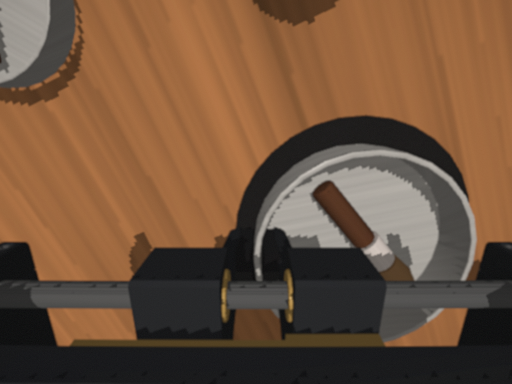

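View pics/e2.png

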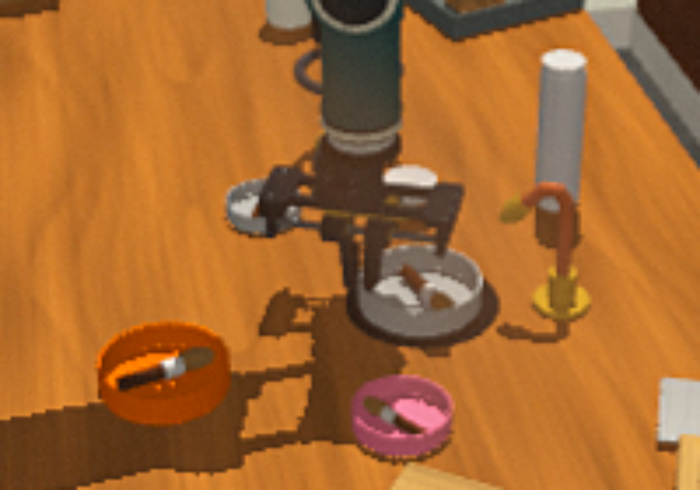

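The dish is on the pad but about 2.3 mm short because of drag, so I'll nudge it further, release and retract.

```bash
python3 - <<'E'
from h import *
from cell import manip,cams
pad=np.array([.5982,-.1573]);dish=np.array([.4787,-.1073]);d=pad-dish;u=d/np.hypot(*d)
g=pad-.0585*u
manip.move_linear([*(g+.0023*u),.012],rate=.03)
s=manip.state();print(s["clock"],(s["tool_pos"][:2]-g)@u,s["contact_force"])
manip.set_gripper(.034,15)
s=manip.state();print(s["clock"],(s["tool_pos"][:2]-g)@u,s["contact_force"])
p=s["tool_pos"];manip.move_linear([*g,.14],rate=.2)
zt=R.from_rotvec(s["tcp_rot"]).as_matrix()[:,2]
q=np.array([*(pad-.08*zt[:2]),.2])
manip.move_linear(q,rate=.25)
manip.dwell(.1)
s=manip.state();c=cams.capture("wrist");pickle.dump((c,s),open("f.pkl","wb"))
from fit import rim
print(s["clock"],"dish",rim(c,s,pad),"target",pad)
im=cv2.resize(c["image"],None,fx=1.5,fy=1.5)
a=np.linspace(0,2*np.pi,100)
for z,rr in((.001,.075),(.03,.06)):
    cv2.polylines(im,[(proj(c,np.c_[pad[0]+rr*np.cos(a),pad[1]+rr*np.sin(a),np.full(100,z)],s)*1.5).astype(np.int32)],True,(0,255,0),1)
cv2.imwrite("pics/f.png",im)
E
```

```text
8.6 0.0004047613664106372 [-5.64972849  1.70049985  7.8522076 ]
9.2 0.0023669990235820346 [-0.60499061 -0.19164907  0.09152749]
10.7083 dish (array([ 0.5981571 , -0.15732499]), np.float64(0.05816124568107551), np.int64(531)) target [ 0.5982 -0.1573]
```

View pics/f.png

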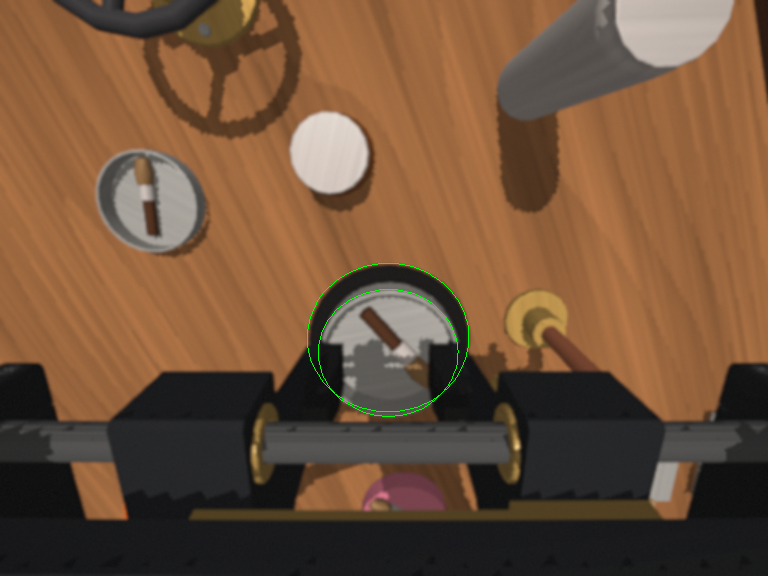

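The dish is centred within 0.1 mm of the pad fit, with the overlay at (388,345) matching. The valve comes next.

```bash
python3 - <<'E'
from h import *
from cell import manip,cams
rv=rotv(0.0);zt=R.from_rotvec(rv).as_matrix()[:,2]
v=np.array([.585,.16])
p=np.array([*(v-.05*zt[:2]),.30]);print(zt)
s=manip.state();manip.move_linear([*s["tool_pos"][:2],.28],rate=.25)
manip.move_pose(p,rv);manip.set_gripper(.06)
manip.dwell(.1)
s=manip.state();c=cams.capture("wrist");pickle.dump((c,s),open("g.pkl","wb"));cv2.imwrite("pics/g.png",c["image"])
C=cloud(c,s);P=C.reshape(-1,3)[c["z_map"].ravel()>0]
from fit import robust
k=(abs(P[:,2]-.103)<.012)&(np.hypot(*(P[:,:2]-v).T)>.035)&(np.hypot(*(P[:,:2]-v).T)<.085);print("wheel",robust(P[k][:,:2]),np.percentile(P[k][:,2],95))
k=(P[:,2]>.155)&(P[:,2]<.17)&(np.hypot(*(P[:,:2]-v).T)<.085);print("handle top",P[k].mean(0),k.sum(),np.ptp(P[k],axis=0))
print(s["clock"])
for n in("scene","side"):
    C=np.load(f"c_{n}.npy").reshape(-1,3)
    k=(C[:,2]>.12)&(C[:,2]<.17)&(np.hypot(*(C[:,:2]-v).T)<.09);print(n,C[k].mean(0),k.sum())
    k=(C[:,2]>.094)&(C[:,2]<.111)&(np.hypot(*(C[:,:2]-v).T)<.09)&(np.hypot(*(C[:,:2]-v).T)>.035);print(n,robust(C[k][:,:2]))
E
```

```text
[ 1.11022302e-16 -1.00000000e+00  1.11022302e-16]
wheel (array([0.58305469, 0.15939049]), np.float64(0.05411008973102753), np.int64(1426)) 0.10639105280978164
handle top [0.56270292 0.20804458 0.16038963] 277 [0.02036911 0.02099866 0.00869468]
13.025
scene [0.56336966 0.21254366 0.14506198] 93
scene (array([0.58295167, 0.15990345]), np.float64(0.05504330640602736), np.int64(207))
side [0.55964238 0.2004206  0.14253153] 66
side (array([0.58132544, 0.14990895]), np.float64(0.054085989338406346), np.int64(142))
```

View pics/g.png

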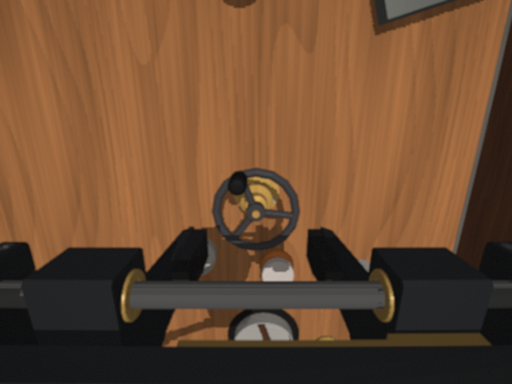

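The wrist picture shows the wheel centred near (257,210) and the handle at (238,184). I'll grip the handle and make a short test turn clockwise.

```bash
cat > turn.py <<'E'
from h import *
from cell import manip,cams
import json
Z=.121
def step(c,r,a,rate):
    p=[c[0]+r*np.cos(a),c[1]+r*np.sin(a),Z]
    manip.move_linear(p,rate=rate)
    s=manip.state();q=s["tool_pos"][:2]-c
    aa=np.arctan2(q[1],q[0]);aa+=2*np.pi*np.round((a-aa)/(2*np.pi))
    f=s["contact_force"][:2];t=np.array([-np.sin(aa),np.cos(aa)]);n=np.array([np.cos(aa),np.sin(aa)])
    return dict(t=s["clock"],cmd=a,ang=aa,r=float(np.hypot(*q)),ft=float(f@t),fr=float(f@n),fz=float(s["contact_force"][2]),pos=s["tool_pos"].tolist(),f=f.tolist(),w=s["gripper_width"])
E
python3 - <<'E'
from turn import *
rv=rotv(0.0);h=np.array([.5625,.2085]);c=np.array([.5831,.1594])
manip.move_pose([*h,.19],rv)
manip.move_linear([*h,Z],rate=.12)
s=manip.state();print(s["clock"],s["tool_pos"],s["contact_force"])
manip.set_gripper(0,30)
s=manip.state();print(s["clock"],s["tool_pos"],s["contact_force"],s["gripper_width"])
a=1.968;L=[]
for i in range(4):
    a-=np.deg2rad(6);d=step(c,.0545,a,.06);L.append(d);print({k:np.round(v,4) for k,v in d.items()})
json.dump(L,open("log1.json","w"))
s=manip.state();w=cams.capture("wrist");cv2.imwrite("pics/h.png",w["image"])
w=cams.capture("scene");cv2.imwrite("pics/h2.png",cv2.resize(w["image"][120:270,170:370],None,fx=3.5,fy=3.5))
E
```

```text
14.325 [0.56347228 0.20878164 0.12210503] [ 0.59879468 -0.01167187 -0.31736616]
15.0 [0.56244578 0.20857303 0.12116534] [-0.8491327   0.05535494  1.4403215 ] 0.02079999299506211
{'t': np.float64(15.25), 'cmd': np.float64(1.8633), 'ang': np.float64(1.8533), 'r': np.float64(0.0534), 'ft': np.float64(-0.4705), 'fr': np.float64(-5.9268), 'fz': np.float64(0.5077), 'pos': array([0.5682, 0.2107, 0.1212]), 'f': array([ 2.1038, -5.5608]), 'w': np.float64(0.0208)}
{'t': np.float64(15.5), 'cmd': np.float64(1.7586), 'ang': np.float64(1.7477), 'r': np.float64(0.0534), 'ft': np.float64(-0.6588), 'fr': np.float64(-5.5348), 'fz': np.float64(0.651), 'pos': array([0.5737, 0.2119, 0.1211]), 'f': array([ 1.6226, -5.3325]), 'w': np.float64(0.021)}
{'t': np.float64(15.75), 'cmd': np.float64(1.6538), 'ang': np.float64(1.644), 'r': np.float64(0.0534), 'ft': np.float64(-1.0614), 'fr': np.float64(-5.787), 'fz': np.float64(1.5842), 'pos': array([0.5792, 0.2126, 0.1211]), 'f': array([ 1.4819, -5.6939]), 'w': np.float64(0.0209)}
{'t': np.float64(16.0), 'cmd': np.float64(1.5491), 'ang': np.float64(1.5405), 'r': np.float64(0.0534), 'ft': np.float64(-0.9124), 'fr': np.float64(-4.8176), 'fz': np.float64(2.6838), 'pos': array([0.5847, 0.2128, 0.1211]), 'f': array([ 0.7661, -4.8431]), 'w': np.float64(0.0208)}
```

View pics/h.png

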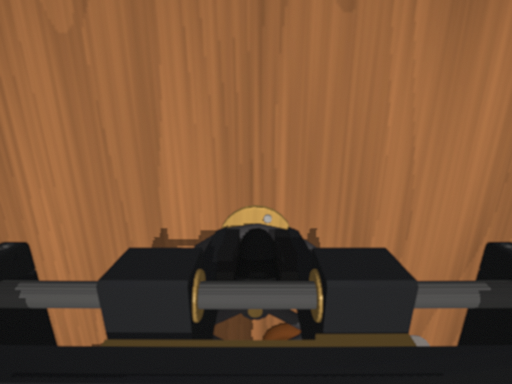

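View pics/h2.png

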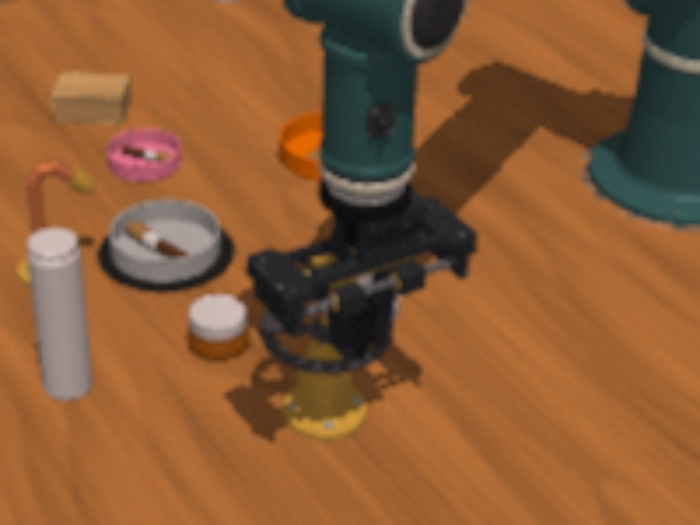

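```bash
python3 - <<'E'
from turn import *
L=json.load(open("log1.json"));c=np.array([.5831,.1578]);r=.055
a=L[-1]["ang"];N=0;stop=False
st=[]
while N<50:
    a-=np.deg2rad(7);d=step(c,r,a,.08);L.append(d);st.append(d);N+=1
    if N%6==0 or d["ft"]>5: print({k:np.round(d[k],4) for k in("t","cmd","ang","r","ft","fr","fz","w")})
    if N in(8,16,24,32):
        P=np.array([x["pos"][:2] for x in L]);cc,rr=circ(P);print("fit",cc,rr)
        if abs(rr-.055)<.0015 and N>8: c,r=cc,rr
    if d["ft"]>8: stop=True;break
json.dump(L,open("log2.json","w"));print(stop,c,r,N)
np.save("cr.npy",[*c,r,a])
E
```

```text
{'t': np.float64(17.6), 'cmd': np.float64(0.8075), 'ang': np.float64(0.8039), 'r': np.float64(0.055), 'ft': np.float64(-0.6697), 'fr': np.float64(-3.2399), 'fz': np.float64(4.571), 'w': np.float64(0.021)}
fit [0.58316707 0.15763178] 0.05511731180519748
{'t': np.float64(19.1), 'cmd': np.float64(0.0744), 'ang': np.float64(0.0645), 'r': np.float64(0.0552), 'ft': np.float64(-0.3063), 'fr': np.float64(-0.7783), 'fz': np.float64(5.1932), 'w': np.float64(0.0211)}
fit [0.58317533 0.15765132] 0.05509824451767733
{'t': np.float64(20.6), 'cmd': np.float64(-0.6586), 'ang': np.float64(-0.6809), 'r': np.float64(0.0551), 'ft': np.float64(-1.8549), 'fr': np.float64(-4.207), 'fz': np.float64(5.687), 'w': np.float64(0.0209)}
{'t': np.float64(21.6), 'cmd': np.float64(-1.1473), 'ang': np.float64(-1.017), 'r': np.float64(0.0558), 'ft': np.float64(24.2099), 'fr': np.float64(-1.3772), 'fz': np.float64(-12.2962), 'w': np.float64(0.0209)}
True [0.58317533 0.15765132] 0.05509824451767733 22
```

```bash
python3 - <<'E'
from turn import *
L=json.load(open("log2.json"))
for d in L[-6:]: print({k:np.round(d[k],4) for k in("cmd","ang","r","ft","fr","fz","w")})
x,y,r,a=np.load("cr.npy");c=np.array([x,y])
for da in(-1.09,-1.06,-1.03,-1.0):
    d=step(c,r,da,.05);L.append(d);print({k:np.round(d[k],4) for k in("t","cmd","ang","r","ft","fr","fz","w","pos")})
json.dump(L,open("log3.json","w"))
E
```

```text
{'cmd': np.float64(-0.5364), 'ang': np.float64(-0.5601), 'r': np.float64(0.0551), 'ft': np.float64(-0.9992), 'fr': np.float64(-2.8866), 'fz': np.float64(5.7793), 'w': np.float64(0.0208)}
{'cmd': np.float64(-0.6586), 'ang': np.float64(-0.6809), 'r': np.float64(0.0551), 'ft': np.float64(-1.8549), 'fr': np.float64(-4.207), 'fz': np.float64(5.687), 'w': np.float64(0.0209)}
{'cmd': np.float64(-0.7808), 'ang': np.float64(-0.8014), 'r': np.float64(0.0551), 'ft': np.float64(-0.2274), 'fr': np.float64(-3.296), 'fz': np.float64(5.9446), 'w': np.float64(0.0207)}
{'cmd': np.float64(-0.9029), 'ang': np.float64(-0.9226), 'r': np.float64(0.0551), 'ft': np.float64(-1.1257), 'fr': np.float64(-4.0798), 'fz': np.float64(6.1912), 'w': np.float64(0.0209)}
{'cmd': np.float64(-1.0251), 'ang': np.float64(-1.0059), 'r': np.float64(0.0552), 'ft': np.float64(4.9255), 'fr': np.float64(-4.4188), 'fz': np.float64(1.7928), 'w': np.float64(0.0208)}
{'cmd': np.float64(-1.1473), 'ang': np.float64(-1.017), 'r': np.float64(0.0558), 'ft': np.float64(24.2099), 'fr': np.float64(-1.3772), 'fz': np.float64(-12.2962), 'w': n
[... 305 characters left out ...]
at64(-1.06), 'ang': np.float64(-1.0137), 'r': np.float64(0.0558), 'ft': np.float64(8.8224), 'fr': np.float64(-2.2954), 'fz': np.float64(-1.4542), 'w': np.float64(0.021), 'pos': array([0.6127, 0.1103, 0.1212])}
{'t': np.float64(22.35), 'cmd': np.float64(-1.03), 'ang': np.float64(-1.013), 'r': np.float64(0.0557), 'ft': np.float64(5.7215), 'fr': np.float64(-1.9611), 'fz': np.float64(2.4212), 'w': np.float64(0.021), 'pos': array([0.6127, 0.1104, 0.1212])}
{'t': np.float64(22.6), 'cmd': np.float64(-1.0), 'ang': np.float64(-1.009), 'r': np.float64(0.0557), 'ft': np.float64(0.7599), 'fr': np.float64(-1.0567), 'fz': np.float64(4.6626), 'w': np.float64(0.0213), 'pos': array([0.6128, 0.1105, 0.1211])}
```

Rigid stop found at a TCP angle of about -1.008 rad: the angle held while the force rose to 24 N. Now I'll open two turns.

```bash
python3 - <<'E'
from turn import *
L=json.load(open("log3.json"));x,y,r,_=np.load("cr.npy");c=np.array([x,y])
shut=-1.008;tgt=shut+4*np.pi;K=52;M=[]
for i in range(1,K):
    a=shut+4*np.pi*i/K;d=step(c,r,a,.12);M.append(d)
    if i%6==0 or abs(d["ft"])>10:print({k:np.round(d[k],4) for k in("t","cmd","ang","r","ft","fr","fz","w")})
    if abs(d["ft"])>25: print("ABORT");break
else:
    off=0
    for k in range(3):
        d=step(c,r,tgt+off,.04);M.append(d);print({k:np.round(d[k],4) for k in("t","cmd","ang","r","ft","fr","fz","w","pos")},"err",d["ang"]-tgt)
        if abs(d["ang"]-tgt)<.004: break
        off-=d["ang"]-tgt
json.dump(L+M,open("log4.json","w"))
E
```

```text
{'t': np.float64(24.15), 'cmd': np.float64(0.442), 'ang': np.float64(0.4566), 'r': np.float64(0.0547), 'ft': np.float64(2.3999), 'fr': np.float64(1.6819), 'fz': np.float64(6.12), 'w': np.float64(0.0209)}
{'t': np.float64(25.7), 'cmd': np.float64(1.8919), 'ang': np.float64(1.9228), 'r': np.float64(0.0544), 'ft': np.float64(2.8192), 'fr': np.float64(-2.6518), 'fz': np.float64(6.5957), 'w': np.float64(0.021)}
{'t': np.float64(27.25), 'cmd': np.float64(3.3419), 'ang': np.float64(3.3426), 'r': np.float64(0.0551), 'ft': np.float64(1.78), 'fr': np.float64(-2.0187), 'fz': np.float64(5.5507), 'w': np.float64(0.0213)}
{'t': np.float64(28.8), 'cmd': np.float64(4.7919), 'ang': np.float64(4.8012), 'r': np.float64(0.0557), 'ft': np.float64(2.6828), 'fr': np.float64(4.9354), 'fz': np.float64(5.8291), 'w': np.float64(0.0207)}
{'t': np.float64(30.35), 'cmd': np.float64(6.2418), 'ang': np.float64(6.2583), 'r': np.float64(0.055), 'ft': np.float64(1.8335), 'fr': np.float64(4.1657), 'fz': np.float64(3.7786), 'w': np.float64(0.0209)}
{'t': np.float64(31.9), 'cmd': np.float64(7.6918), 'ang': np.float64(7.7
[... 678 characters left out ...]
1), 'fr': np.float64(4.9685), 'fz': np.float64(6.8076), 'w': np.float64(0.0206), 'pos': array([0.6122, 0.1102, 0.1211])} err -0.013750513661630492
{'t': np.float64(36.5083), 'cmd': np.float64(11.5721), 'ang': np.float64(11.55), 'r': np.float64(0.0556), 'ft': np.float64(-1.326), 'fr': np.float64(6.1185), 'fz': np.float64(7.0731), 'w': np.float64(0.0211), 'pos': array([0.6124, 0.1104, 0.1211])} err -0.008385821949874028
{'t': np.float64(36.7583), 'cmd': np.float64(11.5805), 'ang': np.float64(11.5554), 'r': np.float64(0.0556), 'ft': np.float64(-1.9721), 'fr': np.float64(6.1912), 'fz': np.float64(8.4429), 'w': np.float64(0.0207), 'pos': array([0.6127, 0.1106, 0.1211])} err -0.0029247190414096735
```

```bash
python3 - <<'E'
from turn import *
from fit import rim
M=json.load(open("log4.json"))[-54:]
for S in(M[2:26],M[26:51]): print(circ(np.array([d["pos"][:2] for d in S])))
manip.dwell(.4);s=manip.state();print(s["clock"],s["tool_pos"],s["contact_force"],abs(s["joint_velocities"]).max(),s["gripper_width"])
for n in("scene","side"):
    c=cams.capture(n);print(n,rim(c,None,(.5982,-.1573)))
    cv2.imwrite(f"pics/z_{n}.png",cv2.resize(c["image"],None,fx=1.5,fy=1.5))
    C=cloud(c)
    a=np.load(f"c_{n}.npy")
    for k,(u,v) in (dict(tin=(232,207),can=(186,189),cup=(337,285),block=(196,148)) if n=="scene" else dict(tin=(267,202),can=(311,168),cup=(232,140),block=(277,293),small=(225,204))).items(): print(k,(C[v,u]-a[v,u]).round(4))
E
```

```text
(array([0.58318684, 0.15698024]), np.float64(0.05500130502740167))
(array([0.58315237, 0.1569489 ]), np.float64(0.0550094315506786))
37.1583 [0.61264685 0.11056339 0.12106263] [ 0.99362978 -5.35724126  8.08641003] 0.0008645895177461661 0.0208902109763377
scene (array([ 0.5965736 , -0.15668078]), np.float64(0.057198192900406924), np.int64(47))
tin [0.0005 0.0011 0.0009]
can [0.0003 0.0009 0.0006]
cup [0.0013 0.0012 0.0018]
block [-0.001  -0.0026 -0.0015]
side (array([ 0.59564538, -0.16089588]), np.float64(0.05812367282196267), np.int64(98))
tin [ 0.0009  0.0042 -0.0026]
can [-0.0009 -0.0029  0.0015]
cup [ 0.0007  0.0049 -0.0022]
block [-0.001  -0.004   0.0035]
small [-0.0007 -0.0061  0.0037]
```

View pics/z_scene.png

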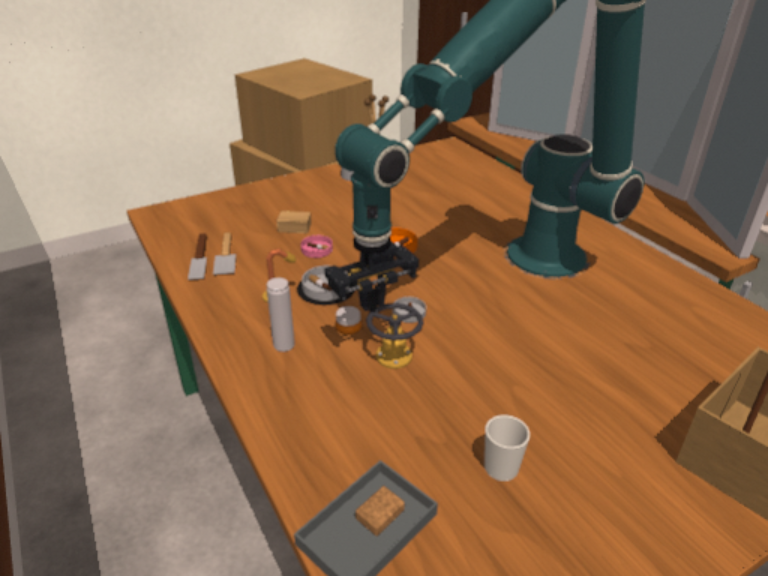

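View pics/z_side.png

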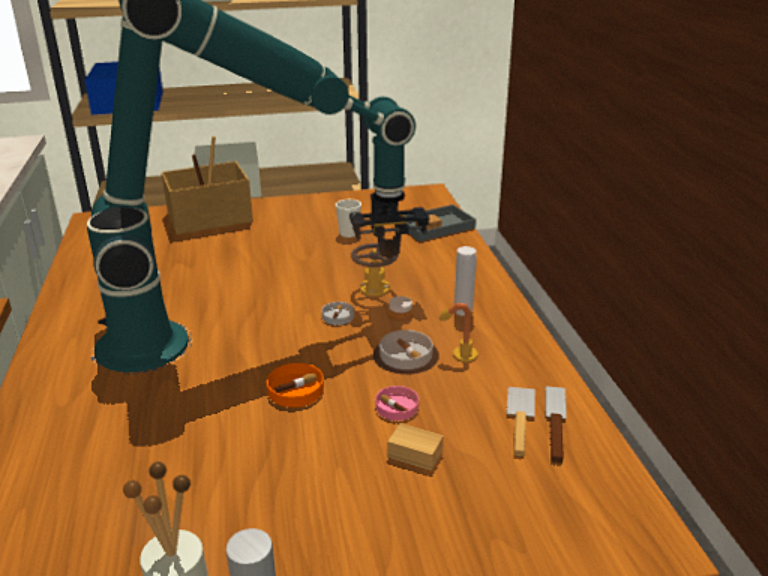

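The final pictures show the dish sitting inside the pad (side view 406,350), the gripper holding the handle (389,240), and nothing else moved. Circle fits of the first and second opening turn agree to 0.05 mm, so the grip did not slip. I'll hand the job in.

```bash
python3 -c "
from cell import order,manip
print(order.close_job(),manip.state()['clock'])"
```

```text
the job is handed in; nothing more can be done
the job is handed in; nothing more can be done
```

The job is done and handed in. The arm's clock read about 37 s at the last check, against the 72 s limit.

- **Dish:** I gripped the larger steel dish by its wall and slid it along the bench onto the pad. The wrist camera then put it within about 0.1 mm of the pad's centre. The coarser fixed cameras read it 2 mm (scene) and 4 mm (side) off. That is within a few millimetres of their noise, so I took the wrist camera's figure.
- **Shutting the valve:** I turned the handle clockwise about 3 rad to a rigid stop. There the angle held to about 0.01 rad while the push rose to 24 N. The grip slipped about 0.6 mm on the handle during that push, so I took the shut reference angle after it.
- **Opening the valve:** I opened it by two full turns, back to the same handle position. The last check was within 0.2 mm, or 0.003 rad. Circle fits of the two turns agreed to 0.05 mm, so the grip did not slip while opening.
- **At hand-in:** The handle was still gripped and the arm at rest, with about 5 N sideways and 8 N vertical left on the tool.
- **Bystanders:** The can, cup, tin, wooden block and small dish showed no shift beyond camera noise. The largest reading was 7 mm, on the small dish in the side camera.

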